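Roll a sample tube under a hand board onto the line

ROBOT

A 7-joint arm with a two-finger parallel gripper is mounted at the origin on a cart in front of the work surface, level with it; the furniture and walls round the work are solid. World frame = base frame: x ahead of the robot, y to its left, z up, the work surface at z = 0. Lengths are in mm, angles in rad, forces in N, time in s.
With the tool pointing down it reaches from about 425 to 1025 mm from the base axis. Payload 3.6 kg.
Tool frame: the origin (TCP) lies on the centre line of the jaws, within the pads' length; the fingertips stand 19 mm ahead of it and the grasp point (between the pads) is the TCP; z points along the fingers, y is the line along which they close (so a half turn about z gives the same grasp; the last joint's range is limited). The gripper opens to 85 mm and grips with 20 to 120 N. Pads are 22 mm wide; open, the fingers measure 114 mm over their backs; the gripper's body (76 mm by 85 mm) begins 54 mm behind the grasp point. The pads swing forward as they close: fully open they stand 13 mm farther back than shut.
Start: joints at [1.192, 0.591, 0.048, 1.609, -0.033, 0.943, -0.034], TCP at [204.398, -695.594, 250.302] pointing down, gripper open.
Joint ranges: [-2.69, 2.69], [-0.47, 2.24], [-1.27, 1.36], [0.19, 2.51], [-1.53, 4.68], [0.08, 2.07], [-3.09, 3.09]. Speed limits (rad/s): [2.57, 2.57, 3.14, 3.14, 3.14, 3.14, 3.14].

INTERFACE

Orientations are given as a unit quaternion [x, y, z, w].
In Python, from rig import state, read_camera, close_job gives the robot as it stands. The module is installed in compiled form; this text tells all that it offers.
- The arm moves only by the tool jog_arm, never from a script. Its argument "motion" is text: rows parted by semicolons, each of 7 numbers parted by spaces: the finger opening in cm, from 0 to 8.54, then the shift along the tool's x, y, z in cm, then the turn, a rotation vector about the tool's x, y, z in rad. In form: gripper dx dy dz ax ay az; .... A call has 1 to 20 rows; each row shifts and turns the commanded pose from where the row before left it, along the tool's axes as they then stand; what a row does not reach is not made up. A row lasts 1/10 s, in which the tool goes at most 50 mm and 8.59 degrees, less where a joint would pass 70% of its speed; a pose out of reach is approached as far as the arm can. A call is refused whole if a number of a shift passes 5 or a number of a turn 0.15, either way. A call with a gripper value outside its range is refused whole. The fingers move at their own pace and stop on an object; "squeeze" is the grip in N (left out, the last holds). Time passes only in rows, so rows that do not move let the fingers close. It gives the time, the measured TCP pose, the force, the opening and the grip force at its end, in the units of the state.
- state(): the state, without advancing time (a new reading comes with each control period).
- read_camera(name): name is "side" or "top" or "wrist"; returns a dict with "pixels" (480x640x3 uint8, red, green, blue), "K" (3x3 intrinsics, pixels), "dist_coeffs" ([k1, k2, p1, p2, k3] as OpenCV has them; the pictures are not rectified), "rvec" (rotation vector, rad) and "tvec" (3), from world to camera coordinates, as OpenCV has them. Camera axes: x right, y down, z forward; pixel columns grow to the right and rows downward; lengths in mm; the calibration is good to about 2 mm. A picture is of the moment at which its call begins. There is no depth.
- close_job(): hands the job in; it is judged then, once.
The state is a dict: "t": time; "qpos": joint angles; "dq": joint speeds; "joint_efforts": joint torques, N m; "position": TCP position; "eef_rot": TCP orientation; "force": force on the tool from outside, world axes, zero at the start; "moment": the same for the moment, N m; "gripper_width": finger opening in mm; "gripper_force": force on a finger pad.
Only numpy, scipy, OpenCV 4.12 (cv2) and the standard library are available. Lean on these libraries where they do the work, as an engineer would, in place of code of your own. Each camera call takes 0.05 s, during which the arm holds its last target. There are 200 camera calls.

TASK

Press down the label of the sample tube: take the hand board by its handle, lay it on the tube and roll the tube slowly along the rubber pad, over the worn hollow, to the red line, keeping the board pressed on it all the way with a steady 5 to 12 N and never touching the tube with the gripper. Leave the tube at rest lying along the red line, lay the board flat back on its blue mat, let go of it, and disturb nothing else.

Things in the scene. Friction and masses are not known exactly. Their poses are not given: they have to be found in the camera images.
- roll_pad: Fixed level rolling pad, 190 (x) x 130 mm, black rubber on an aluminium bed, rigid to press. Its face lies 30 mm above this origin (centre in plan); the origin may lie up to 12 mm under the table top, so the face stands 18 to 30 mm over the table. x is the rolling direction, from the start (white ticks at x = -48 mm) to the red line (x = +34 mm); y runs along the red line.
- hollow (a point): A point over the middle of the worn hollow, at x = -11 mm of the pad, at the level of its flat face. The hollow crosses the pad's full width, from x = -38 to +16 mm: a gentle slope down, a short level bottom, a gentle slope up, 2 to 6 mm deep (not measured); flat beyond both ends. Under a gripped board the pressing force changes by about 6 to 10 N per mm of board height.
- red_line (a point): Middle of the red line, 3 mm wide, across the pad's face, at x = +34 mm of the pad, on the face.
- tube: Loose rigid sample tube, 20 mm diameter, 110 mm long, about 60 g, white with yellow label, black stripe and blue flush cap, lying on the pad's flat start across the rolling direction. Origin at the middle of its axis (10 mm above the face it lies on); y along its axis, x and z turn as it rolls. It rolls freely, half as far as a board moving on top of it.
- press_board: Loose wooden hand board, 150 (x) x 64 (y) x 10 mm, rubber underneath, about 180 g, with a handle block at its middle, 26 (x) x 46 (y) mm, from 10 to 44 mm above the underside. Origin: centre of the underside, z up. The tube's ends show on both sides of it. Gripped across the 26 mm (fingers before and behind in the rolling direction) it resists tipping best.
- board_mat: Fixed blue parking mat for the board, 180 (x) x 90 x 3 mm, origin at the centre of its underside on the table; the board starts lying on it, lengthwise. The upright side of the fixed water bath stands along y = -0.50 m, to the right of the mat and of the start pose of the gripper: turn the open gripper only after drawing away from it.
- amber_bottle: Bystander: brown glass bottle, 55 mm wide, 107 mm tall; origin at the centre of its underside.
- wash_bottle: Bystander: wash bottle with red spout, about 79 x 101 mm, 196 mm tall; origin at its underside.
- tin: Bystander: aluminium tin, 52 mm diameter, 28 mm tall; origin at its underside.
- stopwatch: Bystander: black stopwatch lying flat, 67 x 58 x 19 mm; origin at its underside.
- red_stopper: Bystander: red rubber stopper, 25 mm diameter, 23 mm tall; origin at its underside.
Mind the look-alikes: they are no part of the job. There is more than one size of the tube; the one meant has the size given above.

How it is judged:
By the outcome, as a careful person would: the job done as asked, in the order asked, and still so for the second after the job is handed in, with the robot touching nothing.
It also fails if it takes over 72 s, if anything falls off the work surface, if the arm or the gripper's body presses on something with over 40 N, if the wrist force passes 120 N, or if a joint passes its speed limit or range.

## Working session

There is one attempt and no reset: what is moved stays moved. The work goes in short steps, Python scripts to look and compute and a tool call to move; the robot and the scene stay as the last step left them, time stands still between calls to the robot, and variables do not carry over. Pictures are saved under pics/ and viewed, at most 10 in all, crops included, and the job is handed in when it is done.

Besides the shell and the picture viewer there is one more tool, called after "Request:" in YAML: its name, and indented under it one key for each argument. jog_arm: Moves the arm, as the interface text tells. Its arguments: {"type":"object","properties":{"motion":{"type":"string"},"squeeze":{"type":"number"}},"required":["motion"]}

```bash
mkdir -p pics
cat > h.py <<'E'
import numpy as np, cv2
from rig import state, read_camera
def cam(n):
    c=read_camera(n); c={k:np.asarray(v) for k,v in c.items()}
    c['bgr']=cv2.cvtColor(c['pixels'],cv2.COLOR_RGB2BGR); return c
def ray(c,p):
    R=cv2.Rodrigues(c['rvec'].astype(float))[0]
    u=cv2.undistortPoints(np.float64(p).reshape(-1,1,2),c['K'].astype(float),c['dist_coeffs'].astype(float))[:,0]
    d=np.c_[u,np.ones(len(u))]@R
    o=-R.T@c['tvec'].ravel(); return o,d
def onz(c,p,z):
    o,d=ray(c,p); return o+d*((z-o[2])/d[:,2])[:,None]
def proj(c,P):
    return cv2.projectPoints(np.float64(P).reshape(-1,1,3),c['rvec'].astype(float),c['tvec'].astype(float),c['K'].astype(float),c['dist_coeffs'].astype(float))[0][:,0]
E
python3 - <<'E'
from h import *
s=state();print({k:np.round(v,3) for k,v in s.items()})
for n in['top','side']:
    c=cam(n);cv2.imwrite(f'pics/{n}0.png',c['bgr']);o,d=ray(c,[[320,240]]);print(n,o,d)
E
```

```text
{'t': np.float64(0.0), 'qpos': array([ 1.192,  0.592,  0.048,  1.61 , -0.033,  0.943, -0.034]), 'dq': array([-0.   , -0.002, -0.001, -0.003,  0.001, -0.001,  0.002]), 'joint_efforts': array([ 0.0000e+00, -5.4869e+01,  1.5470e+00, -1.9812e+01,  9.0000e-03,
        9.0000e-03,  0.0000e+00]), 'position': array([ 204.188, -694.838,  249.153]), 'eef_rot': array([ 0.99 ,  0.142, -0.   , -0.001]), 'force': array([-0.42 , -0.698, -0.478]), 'moment': array([-0.009, -0.002, -0.045]), 'gripper_force': np.float64(0.0), 'gripper_width': np.float64(85.355)}
top [ 483.48997885  -63.64484599 1204.88730773] [[ 0.08862981  0.00854693 -0.99605375]]
side [203.42610756 645.26054647 678.08597133] [[ 0.37155295 -0.69517527 -0.61577655]]
```

View pics/top0.png

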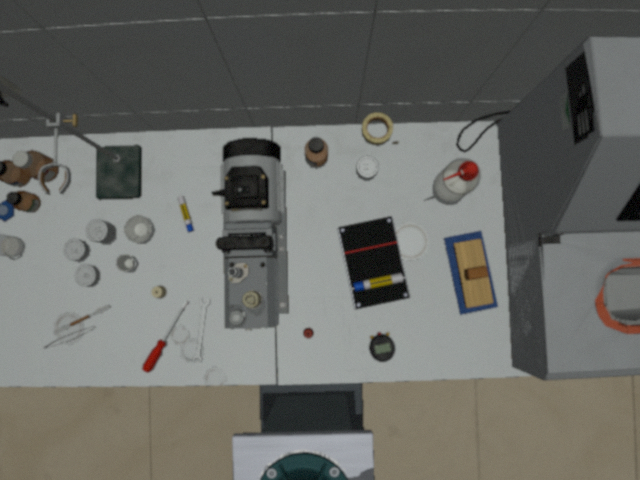

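View pics/side0.png

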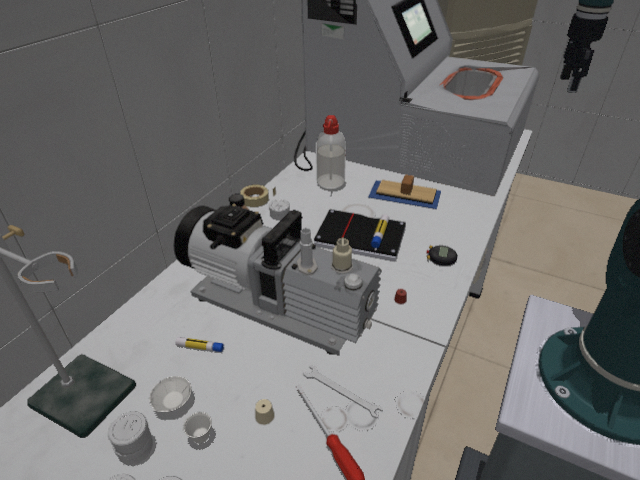

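The top view shows two yellow/white/blue tubes: one on the pad at (377,283), and another on the table at (186,213). The one on the pad's start fits the description. The pad is at (374,262), the red line at (371,248) and the board on its blue mat at (471,272). In the side view the pad is at (361,233), the tube at (380,233) and the board at (405,190).

Run:
```python
from h import *
A=cv2.imread('pics/top0.png')[205:330,325:515];B=cv2.imread('pics/side0.png')[165:270,305:465]
A=cv2.resize(A,None,fx=4,fy=4,interpolation=2)[:500,:760];B=cv2.resize(B,(760,500),interpolation=2)
cv2.imwrite('pics/zt.png',A);cv2.imwrite('pics/zs.png',B)
S={}
for n in['top','side']:
    c=cam(n);S[n]=c
    h=cv2.cvtColor(c['bgr'],cv2.COLOR_BGR2HSV);H,s,v=[h[...,i].astype(int) for i in range(3)]
    M={'red':((H<8)|(H>172))&(s>150)&(v>90),'yel':(H>18)&(H<34)&(s>150)&(v>100),'blue':(H>100)&(H<125)&(s>120),'wood':(H>8)&(H<24)&(s>70)&(s<190)&(v>140),'brown':(H>4)&(H<18)&(s>120)&(v>50)&(v<160),'black':(v<45)}
    for k,m in M.items():
        nn,l,st,ce=cv2.connectedComponentsWithStats(m.astype(np.uint8))
        for i in range(1,nn):
            if st[i,4]>20:
                x,y=ce[i]
                if (n=='top' and 325<x<515 and 205<y<330) or (n=='side' and 305<x<465 and 165<y<270):
                    pts=np.argwhere(l==i)[:,::-1].astype(np.float32)
                    print(n,k,st[i],np.round(ce[i],1),np.round(cv2.boxPoints(cv2.minAreaRect(pts)),1).tolist())
```

```text
top yel [370 276  22  12 140] [380.  281.3] [[369.3999938964844, 279.70001220703125], [389.6000061035156, 275.3999938964844], [391.20001220703125, 282.79998779296875], [371.0, 287.1000061035156]]
top blue [446 233  50  80 611] [460.2 269.4] [[444.79998779296875, 238.6999969482422], [479.8999938964844, 231.3000030517578], [495.70001220703125, 305.3999938964844], [460.6000061035156, 312.8999938964844]]
top blue [352 280  12  13 104] [358.  285.8] [[351.8999938964844, 281.79998779296875], [361.3999938964844, 279.3999938964844], [364.0, 290.0], [354.6000061035156, 292.3999938964844]]
top wood [460 243  11  25 125] [464. 255.] [[458.5, 243.5], [466.20001220703125, 242.0], [471.0, 265.79998779296875], [463.29998779296875, 267.29998779296875]]
top wood [467 282   6  19  50] [469.8 289.4] [[466.70001220703125, 282.29998779296875], [470.70001220703125, 281.5], [474.29998779296875, 299.29998779296875], [470.20001220703125, 300.20001220703125]]
top brown [465 266  23  14 228] [476.1 272.4] [[463.79998779296875, 268.29998779296875], [485.6000061035156, 265.20001220703125], [487.20001220703125, 2
[... 2069 characters left out ...]
0703125, 176.1999969482422], [410.20001220703125, 193.89999389648438]]
side black [315 211  36  34 720] [332.8 226.8] [[313.79998779296875, 239.39999389648438], [331.3999938964844, 204.1999969482422], [351.3999938964844, 214.1999969482422], [333.79998779296875, 249.39999389648438]]
side black [ 344  214   61   42 1449] [373.3 234.7] [[342.20001220703125, 245.60000610351562], [348.6000061035156, 212.10000610351562], [404.6000061035156, 222.8000030517578], [398.20001220703125, 256.20001220703125]]
side black [429 248  28  17 182] [441.8 259.3] [[426.79998779296875, 260.8999938964844], [430.1000061035156, 247.5], [457.20001220703125, 254.3000030517578], [453.79998779296875, 267.70001220703125]]
```

View pics/zt.png

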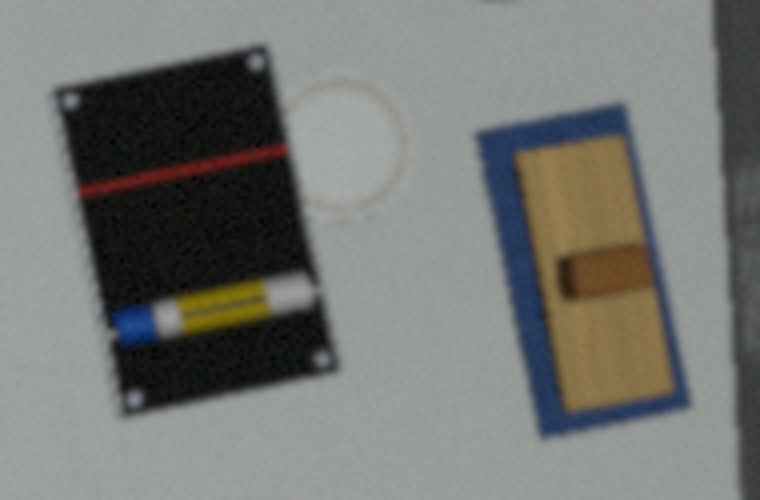

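View pics/zs.png

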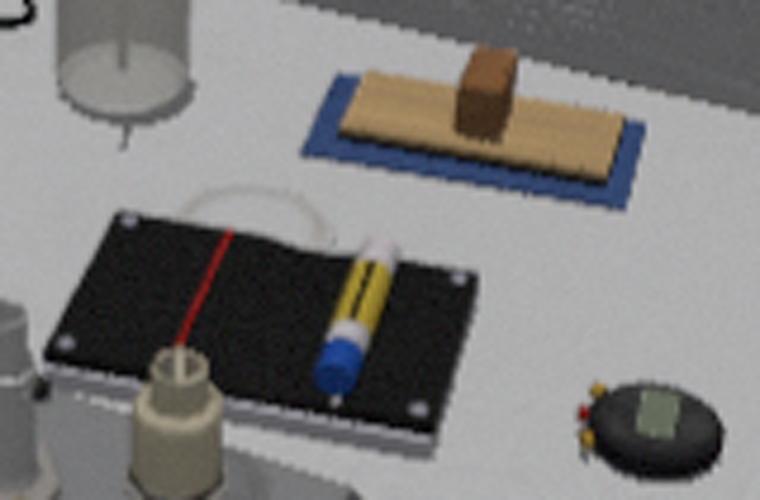

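The enlarged crops show the meant tube on the pad, with its blue cap to the left (+y), its label and stripe up, and its ends over the start ticks. The second tube is off the pad. The four pad screws are clear in both crops: top (71,101), (256,62), (134,399), (322,358); side (66,343), (128,220), (419,409), (460,277).

Run:
```python
from h import *
T=cam('top');S=cam('side')
t=lambda p:np.array(p,float)/4+[325,205]-.375
s=lambda p:np.array(p,float)/[4.75,500/105]+[305,165]-.39
def tri(a,b):
    o1,d1=ray(T,a);o2,d2=ray(S,b);R=[]
    for u,v in zip(d1,d2):
        u/=np.linalg.norm(u);v/=np.linalg.norm(v)
        k=np.linalg.lstsq(np.c_[u,-v],o2-o1,rcond=None)[0]
        p,q=o1+u*k[0],o2+v*k[1];R.append([*(p+q)/2,np.linalg.norm(p-q)])
    return np.array(R)
ft=t([(71,101),(256,62),(134,399),(322,358)]);fs=s([(66,343),(128,220),(419,409),(460,277)])
P=tri(ft,fs);print('screws',P.round(1))
z=P[:,2].mean();print(z)
Q=onz(T,ft,z);print('top@z',Q.round(1),Q.mean(0));print('side@z',onz(S,fs,z).mean(0))
print('pad yaw',[np.degrees(np.arctan2(*(Q[i]-Q[j])[[1,0]])) for i,j in[(0,2),(1,3)]],np.degrees(np.arctan2(*-(Q[1]-Q[0])[[0,1]])))
L=onz(T,t([(81,191),(287,151)]),z);print('red',L)
print('red side',onz(S,s([(180,345),(230,232)]),z))
tb=onz(T,t([(116,328),(315,288)]),z+10);print('tube ends',tb.round(1),tb.mean(0),np.linalg.norm(tb[0]-tb[1]))
m=onz(T,t([(477,132),(624,104),(690,406),(543,438)]),3);print('mat top',m.round(1),m.mean(0),np.linalg.norm(np.diff(m,axis=0),axis=1))
b=onz(T,t([(516,151),(624,134),(675,393),(567,412)]),13);print('board top',b.round(1),b.mean(0),np.linalg.norm(np.diff(b,axis=0),axis=1))
mm=onz(S,s([(340,73),(645,123),(627,209),(303,155)]),3);print('mat side',mm.round(1),mm.mean(0))
bs=onz(S,s([(368,72),(624,113),(606,183),(340,136)]),13);print('board side',bs.round(1),bs.mean(0))
h=onz(T,t([(574,257),(648,244),(652,286),(578,299)]),47);print('handle',h.round(1),h.mean(0))
for q in (m,b): print(np.degrees(np.arctan2(*(q[1]-q[2])[[1,0]])),np.degrees(np.arctan2(*(q[0]-q[3])[[1,0]])))
```

```text
screws [[ 609.4 -105.3   21.4    1.9]
 [ 628.7 -210.8   22.2    1.4]
 [ 440.4 -135.    21.6    2.4]
 [ 459.6 -241.4   22.     3.3]]
21.80442018353503
top@z [[ 610.3 -104.8   21.8]
 [ 629.4 -210.6   21.8]
 [ 441.6 -134.6   21.8]
 [ 461.2 -240.8   21.8]] [ 535.59927919 -172.72042698   21.80442018]
side@z [ 533.48960835 -173.55808953   21.80442018]
pad yaw [np.float64(10.011516265795487), np.float64(10.208714394315622)] -10.242066776501169
red [[ 559.05193228 -108.80194881   21.80442018]
 [ 578.18725757 -225.99725479   21.80442018]]
red side [[ 558.77616642 -128.62264024   21.80442018]
 [ 576.80972625 -225.73096225   21.80442018]]
tube ends [[ 481.5 -125.4   31.8]
 [ 500.3 -237.1   31.8]] [ 490.91418332 -181.21581187   31.80442018] 113.27220908491613
mat top [[ 587.3 -338.7    3. ]
 [ 601.  -425.2    3. ]
 [ 426.5 -453.9    3. ]
 [ 411.3 -368.1    3. ]] [ 506.54401075 -396.46000015    3.        ] [ 87.50742663 176.86462925  87.07145283]
board top [[ 574.9 -358.3   13. ]
 [ 582.8 -421.1   13. ]
 [ 434.6 -442.4   13. ]
 [ 426.1 -380.    13. ]] [ 504.59193915 -400.43837769   13.        ] [ 63.3475168  149.70238472  62.98702891]
mat side [[ 597.8 -427.4    3. ]
 [ 423.5 -454.9    3. ]
 [ 407.3 -366.7    3. ]
 [ 582.5 -336.8    3. ]] [ 502.74308342 -396.46511379    3.        ]
board side [[ 578.  -419.9   13. ]
 [ 433.7 -443.5   13. ]
 [ 421.5 -370.6   13. ]
 [ 566.2 -349.2   13. ]] [ 499.84342501 -395.81483186   13.        ]
handle [[ 512.6 -379.2   47. ]
 [ 518.5 -420.9   47. ]
 [ 495.2 -421.9   47. ]
 [ 489.4 -380.2   47. ]] [ 503.92408186 -400.53739224   47.        ]
9.338500800279382 9.479855422448786
8.152248756349206 8.286191606805504
```

Run:
```python
from h import *
T=cam('top')
o,d=ray(T,[[545,378],[513,370],[541,235],[508,238]])
k=(-500-o[1])/d[:,1];print((o+d*k[:,None]).round(0))
print(onz(T,[[513,370],[513,378]],0))
S=cam('side');o,d=ray(S,[[497,190],[512,113],[405,100]]);k=(-500-o[1])/d[:,1];print((o+d*k[:,None]).round(0))
c=cam('wrist');o,d=ray(c,[[320,240]]);print('wrist',o,d)
```

```text
[[ 285. -500.  142.]
 [ 273. -500.  -45.]
 [ 573. -500.  163.]
 [ 585. -500.  -30.]]
[[ 280.08634481 -484.43505034    0.        ]
 [ 262.02214671 -483.59633617    0.        ]]
[[ 287. -500.   18.]
 [ 300. -500.  226.]
 [ 563. -500.  211.]]
wrist [ 285.15661439 -673.48641905  373.53863182] [[-0.32026092 -0.07747232 -0.94428748]]
```

Request:
jog_arm:
  motion: "6 0 0 -3 0 0 0; 6 1.2 -3.4 -0.3 0 0 0; 6 1.2 -3.4 -0.3 0 0 0; 6 1.2 -3.4 -0.3 0 0 0; 6 1.2 -3.4 -0.3 0 0 0; 6 1.2 -3.4 -0.3 0 0 0; 6 1.2 -3.4 -0.3 0 0 0; 6 1.2 -3.4 -0.3 0 0 0; 6 1.2 -3.4 0 0 0 0; 6 0 0 0 0 0 -0.143; 6 0 0 0 0 0 -0.143; 6 0 0 0 0 0 -0.143; 6 0 0 0 0 0 -0.143; 6 0 0 0 0 0 -0.143; 6 0 0 0 0 0 -0.143; 6 0 0 0 0 0 -0.143; 6 0 0 0 0 0 -0.143; 6 0 0 0 0 0 -0.143; 6 0 0 0 0 0 -0.143"
  squeeze: 60

```text
t: 2.35
position: [219.8, -407.6, 301.6]
eef_rot: [0.652, 0.758, -0.0, 0.0]
force: [0.8, 0.7, -0.3]
gripper_width: 59.9
gripper_force: 0.0
```

Request:
jog_arm:
  motion: "6 -0.4 3.5 1.5 0 0 0; 6 -0.4 3.5 1.5 0 0 0; 6 -0.4 3.5 1.5 0 0 0; 6 -0.4 3.5 1.5 0 0 0; 6 -0.4 3.5 1.5 0 0 0; 6 -0.4 3.5 1.5 0 0 0; 6 -0.4 3.5 1.5 0 0 0; 6 -0.5 3.5 1.5 0 0 0; 6 0 0 0 0 0 0; 6 0 0 0 0 0 0; 6 0 0 0 0 0 0"

```text
t: 3.45
position: [500.3, -400.4, 181.5]
eef_rot: [0.654, 0.756, -0.001, -0.0]
force: [-0.4, -0.0, 0.2]
gripper_width: 59.8
gripper_force: 0.0
```

Run:
```python
from h import *
s=state();print({k:np.round(s[k],4) for k in['position','eef_rot','qpos','force','t']})
c=cam('wrist');cv2.imwrite('pics/w1.png',c['bgr'])
b=np.array([502.5,-399.]);a=np.radians(8.2);u=np.array([np.cos(a),np.sin(a)]);v=np.array([-u[1],u[0]])
print(proj(c,[[*(b+i*u*13+j*v*23),47] for i,j in[(1,1),(1,-1),(-1,-1),(-1,1)]]).round())
```

```text
{'position': array([ 500.3053, -400.3742,  181.4883]), 'eef_rot': array([ 6.545e-01,  7.561e-01, -6.000e-04, -3.000e-04]), 'qpos': array([ 0.759 ,  0.5735, -0.2232,  1.8518,  0.1813,  0.7367,  0.5793]), 'force': array([-0.3523, -0.035 ,  0.2291]), 't': np.float64(3.45)}
[[349. 198.]
 [347. 259.]
 [313. 259.]
 [312. 198.]]
```

View pics/w1.png

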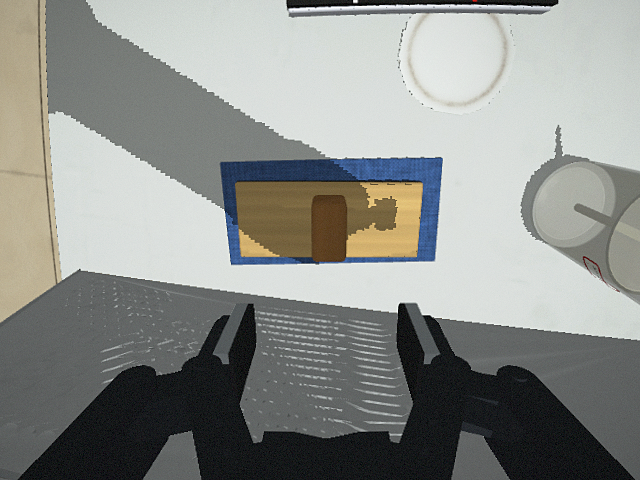

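The wrist view shows the handle top at about (312–347, 195–261), which matches the prediction of (312–349, 198–259). The board estimate holds.

Request:
jog_arm:
  motion: "6 0.1 0.2 2.5 0 0 0; 6 0 0 2.5 0 0 0; 6 0 0 2.5 0 0 0; 6 0 0 2.0 0 0 0; 6 0 0 1.5 0 0 0; 6 0 0 1 0 0 0; 6 0 0 1 0 0 0; 6 0 0 0.5 0 0 0; 6 0 0 0.5 0 0 0; 6 0 0 0.3 0 0 0; 6 0 0 0.2 0 0 0; 6 0 0 0 0 0 0; 6 0 0 0 0 0 0"

```text
t: 4.8
position: [503.7, -398.5, 36.5]
eef_rot: [0.654, 0.756, 0.0, 0.0]
force: [0.8, -0.8, 0.1]
gripper_width: 60.0
gripper_force: 0.0
```

Request:
jog_arm:
  motion: "2 0 0 0 0 0 0; 2 0 0 0 0 0 0; 2 0 0 0 0 0 0; 2 0 0 0 0 0 0; 2 0 0 0 0 0 0; 2 0 0 0 0 0 0; 2 0 0 0 0 0 0; 2 0 0 0 0 0 0"
  squeeze: 100

```text
t: 5.6
position: [503.5, -398.7, 36.8]
eef_rot: [0.654, 0.756, -0.0, 0.0]
force: [-1.3, 0.3, 5.0]
gripper_width: 24.6
gripper_force: 99.4
```

Request:
jog_arm:
  motion: "2 0 0 -0.5 0 0 0; 2 0 0 -1.5 0 0 0; 2 0 0 -2.5 0 0 0; 2 0 0 -2.5 0 0 0; 2 1.2 -0.1 -0.5 0 0 0; 2 2.4 -0.3 0 0 0 0; 2 3 -0.3 0 0 0 0; 2 3 -0.3 0 0 0 0; 2 3 -0.3 0 0 0 0; 2 3 -0.3 0 0 0 0; 2 2.4 -0.3 0 0 0 0; 2 2 -0.3 0 0 0 0; 2 1.6 -0.1 0 0 0 -0.03; 2 0 0 0 0 0 0; 2 0 0 0 0 0 0; 2 0 0 0 0 0 0"

```text
t: 7.2
position: [450.0, -189.2, 111.3]
eef_rot: [0.643, 0.766, -0.0, 0.001]
force: [0.2, -0.1, -3.1]
gripper_width: 24.5
gripper_force: 98.4
```

Run:
```python
from h import *
s=state();print({k:np.round(s[k],4) for k in['position','eef_rot','force','moment','t']})
c=cam('wrist');cv2.imwrite('pics/w2.png',c['bgr'])
s=state();print({k:np.round(s[k],4) for k in['position','eef_rot','force','moment','t']})
```

```text
{'position': array([ 450.0437, -189.213 ,  111.3244]), 'eef_rot': array([ 6.432e-01,  7.657e-01, -0.000e+00,  6.000e-04]), 'force': array([ 0.1634, -0.1007, -3.0639]), 'moment': array([ 0.0099, -0.0093, -0.0194]), 't': np.float64(7.2)}
{'position': array([ 449.9784, -189.3454,  111.3188]), 'eef_rot': array([ 6.433e-01,  7.656e-01, -0.000e+00,  5.000e-04]), 'force': array([-0.26  , -0.2689, -1.952 ]), 'moment': array([0.0458, 0.0064, 0.0746]), 't': np.float64(7.25)}
```

View pics/w2.png

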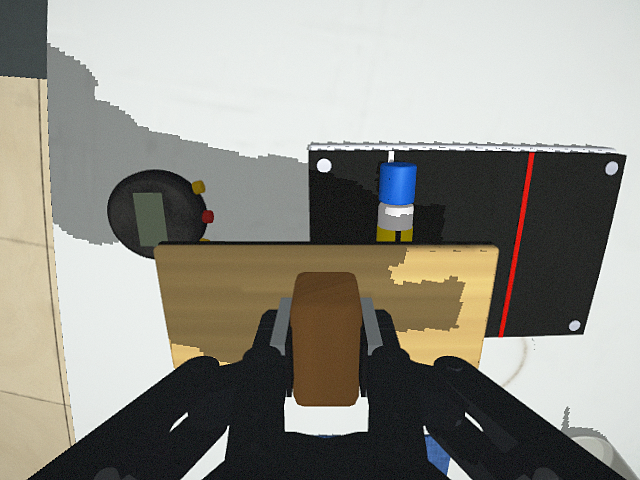

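The wrist view shows the board gripped level. The tube's blue cap is at (398,185) beside the white tick at (391,156), the red line runs from (531,153) to (502,336), and the pad screws are at (324,165), (611,168) and (574,326).

Run:
```python
from h import *
c=cam('wrist')
h=cv2.cvtColor(c['bgr'],cv2.COLOR_BGR2HSV);H,s,v=[h[...,i].astype(int) for i in range(3)]
z=22
m=(((H<6)|(H>174))&(s>180)&(v>120));m[:,:480]=0
p=np.argwhere(m)[:,::-1].astype(float);L=onz(c,p,z)[:,:2];L=L[(L[:,0]>540)&(L[:,0]<600)]
vx,vy,x0,y0=cv2.fitLine(L.astype(np.float32),2,0,.01,.01).ravel();print('red yaw',np.degrees(np.arctan2(-vx/vy,1)),x0,y0)
b=((H>100)&(H<125)&(s>150));b[220:]=0;b[:,:360]=0;b[:,430:]=0
q=np.argwhere(b)[:,::-1]
for y in range(172,204,6):
    xs=q[q[:,1]==y][:,0]; o=onz(c,[[xs.min(),y],[xs.max()+1,y]],z+11);print(y,xs.min(),xs.max(),o.mean(0).round(1),np.linalg.norm(o[0]-o[1]).round(1))
sc=onz(c,[[324,165],[611,168],[574,326]],z);print('screws',sc.round(1), np.degrees(np.arctan2(*(sc[1]-sc[0])[[1,0]])))
tk=onz(c,[[391,156]],z)[0];print('tick',tk)
u=np.array([np.cos(np.radians(10)),np.sin(np.radians(10))])
n=np.array([x0,y0])@u;print('red along u',n,'tick',tk[:2]@u,'TCP',c is None or state()['position'][:2]@u)
for P in sc:print(P[:2]@u-n)
```

```text
red yaw 10.131566 564.87604 -163.33937
172 380 416 [ 479.3 -132.1   33. ] 20.1
178 380 415 [ 479.8 -135.3   33. ] 19.7
184 379 415 [ 480.3 -138.6   33. ] 20.3
190 379 414 [ 480.8 -141.9   33. ] 19.8
196 379 414 [ 481.5 -145.1   33. ] 19.9
202 383 413 [ 483.1 -148.3   33. ] 17.3
screws [[ 439.2 -137.    22. ]
 [ 607.3 -107.1   22. ]
 [ 626.5 -213.2   22. ]] 10.082145128005573
tick [ 475.45341158 -125.39693728   22.        ]
red along u 527.930717248887 tick 446.45525627697083 TCP 410.1683324403786
-119.15143055137895
51.53457855908812
52.050743212125894
```

Request:
jog_arm:
  motion: "2 0 0 0.8 0 0 0; 2 0 0 1 0 0 0; 2 0 0 0.6 0 0 0; 2 0 0 0.3 0 0 0; 2 0 0 0.2 0 0 0; 2 0 0 0.1 0 0 0; 2 0 0 0.1 0 0 0; 2 0 0 0 0 0 0; 2 0 0 0 0 0 0"

```text
t: 8.2
position: [449.6, -188.1, 80.5]
eef_rot: [0.643, 0.766, 0.0, 0.0]
force: [-0.1, -0.5, -2.4]
gripper_width: 24.4
gripper_force: 98.4
```

Request:
jog_arm:
  motion: "2 0 0 0.05 0 0 0; 2 0 0 0.05 0 0 0; 2 0 0 0 0 0 0"

```text
t: 8.5
position: [449.5, -188.1, 79.3]
eef_rot: [0.643, 0.766, -0.0, 0.0]
force: [-0.2, 0.3, -1.7]
gripper_width: 24.2
gripper_force: 98.4
```

Request:
jog_arm:
  motion: "2 0 0 0.05 0 0 0; 2 0 0 0.05 0 0 0; 2 0 0 0.05 0 0 0; 2 0 0 0 0 0 0"

```text
t: 8.9
position: [449.4, -188.1, 77.7]
eef_rot: [0.643, 0.766, -0.0, -0.0]
force: [0.1, -1.0, -2.1]
gripper_width: 24.7
gripper_force: 98.4
```

Request:
jog_arm:
  motion: "2 0 0 0.05 0 0 0; 2 0 0 0.03 0 0 0; 2 0 0 0 0 0 0; 2 0 0 0 0 0 0"

```text
t: 9.3
position: [449.5, -188.1, 77.0]
eef_rot: [0.643, 0.766, -0.0, -0.0]
force: [0.0, -0.0, -2.5]
gripper_width: 24.7
gripper_force: 98.4
```

Request:
jog_arm:
  motion: "2 0 0 0.05 0 0 0; 2 0 0 0.03 0 0 0; 2 0 0 0 0 0 0; 2 0 0 0 0 0 0"

```text
t: 9.7
position: [449.5, -188.1, 76.2]
eef_rot: [0.643, 0.766, -0.0, -0.0]
force: [-0.3, -0.5, -1.8]
gripper_width: 24.3
gripper_force: 98.4
```

Request:
jog_arm:
  motion: "2 0 0 0.05 0 0 0; 2 0 0 0.03 0 0 0; 2 0 0 0 0 0 0; 2 0 0 0 0 0 0"

```text
t: 10.1
position: [449.5, -188.0, 75.4]
eef_rot: [0.643, 0.766, -0.0, -0.0]
force: [-0.7, -0.7, -2.1]
gripper_width: 24.2
gripper_force: 98.4
```

Request:
jog_arm:
  motion: "2 0 0 0.05 0 0 0; 2 0 0 0.04 0 0 0; 2 0 0 0 0 0 0; 2 0 0 0 0 0 0"

```text
t: 10.5
position: [449.5, -188.1, 74.5]
eef_rot: [0.643, 0.766, -0.0, -0.0]
force: [-0.2, -0.1, -2.1]
gripper_width: 24.5
gripper_force: 98.4
```

Request:
jog_arm:
  motion: "2 0 0 0.05 0 0 0; 2 0 0 0.04 0 0 0; 2 0 0 0 0 0 0; 2 0 0 0 0 0 0"

```text
t: 10.9
position: [450.2, -188.0, 73.9]
eef_rot: [0.642, 0.766, 0.0, 0.001]
force: [0.1, 1.5, 4.2]
gripper_width: 24.9
gripper_force: 99.3
```

Request:
jog_arm:
  motion: "2 0 0.05 0.01 0 0 0; 2 0 0.1 0.01 0 0 0; 2 0 0.1 0 0 0 0; 2 0 0.1 0 0 0 0; 2 0 0.1 0 0 0 0; 2 0 0.1 0 0 0 0"

```text
t: 11.5
position: [455.5, -187.0, 73.9]
eef_rot: [0.642, 0.766, 0.0, 0.001]
force: [-0.2, 1.0, 6.2]
gripper_width: 24.0
gripper_force: 99.7
```

Request:
jog_arm:
  motion: "2 0 0.1 0 0 0 0; 2 0 0.1 0 0 0 0; 2 0 0.1 0 0 0 0; 2 0 0.1 0 0 0 0; 2 0 0.1 0 0 0 0"

```text
t: 12.0
position: [460.5, -186.2, 74.0]
eef_rot: [0.643, 0.766, 0.0, 0.001]
force: [-0.8, 1.2, 6.0]
gripper_width: 24.9
gripper_force: 99.7
```

Request:
jog_arm:
  motion: "2 0 0.1 0 0 0 0; 2 0 0.1 0 0 0 0; 2 0 0.1 0 0 0 0; 2 0 0.1 0 0 0 0"

```text
t: 12.4
position: [464.4, -185.5, 73.9]
eef_rot: [0.643, 0.766, 0.0, 0.001]
force: [-0.3, 0.8, 6.0]
gripper_width: 24.4
gripper_force: 99.7
```

Request:
jog_arm:
  motion: "2 0 0.1 0 0 0 0; 2 0 0.1 0.005 0 0 0; 2 0 0.1 0.005 0 0 0"

```text
t: 12.7
position: [467.6, -184.9, 73.8]
eef_rot: [0.642, 0.766, 0.0, 0.001]
force: [-0.2, 1.2, 5.1]
gripper_width: 24.8
gripper_force: 99.5
```

Request:
jog_arm:
  motion: "2 0 0.1 0.013 0 0 0; 2 0 0.1 0.013 0 0 0; 2 0 0.1 0.013 0 0 0"

```text
t: 13.0
position: [470.9, -184.3, 73.5]
eef_rot: [0.642, 0.766, 0.001, 0.001]
force: [0.0, 0.9, 6.0]
gripper_width: 24.5
gripper_force: 99.6
```

Request:
jog_arm:
  motion: "2 0 0.1 0.01 0 0 0; 2 0 0.1 0.01 0 0 0; 2 0 0.1 0.01 0 0 0"

```text
t: 13.3
position: [473.9, -183.8, 73.2]
eef_rot: [0.642, 0.766, 0.001, 0.001]
force: [0.4, 0.5, 6.0]
gripper_width: 24.4
gripper_force: 99.6
```

Request:
jog_arm:
  motion: "2 0 0.1 0.01 0 0 0; 2 0 0.1 0.01 0 0 0; 2 0 0.1 0.01 0 0 0; 2 0 0.1 0.01 0 0 0"

```text
t: 13.7
position: [477.8, -183.1, 72.8]
eef_rot: [0.642, 0.766, 0.001, 0.001]
force: [-0.5, 1.7, 5.8]
gripper_width: 24.5
gripper_force: 99.6
```

Request:
jog_arm:
  motion: "2 0 0.1 0.01 0 0 0; 2 0 0.1 0.01 0 0 0; 2 0 0.1 0.01 0 0 0; 2 0 0.1 0.01 0 0 0"

```text
t: 14.1
position: [481.8, -182.4, 72.4]
eef_rot: [0.642, 0.766, 0.001, 0.001]
force: [0.1, 0.8, 5.7]
gripper_width: 24.3
gripper_force: 99.6
```

Request:
jog_arm:
  motion: "2 0 0.1 0.011 0 0 0; 2 0 0.1 0.011 0 0 0; 2 0 0.1 0.011 0 0 0; 2 0 0.1 0.011 0 0 0"

```text
t: 14.5
position: [485.7, -181.7, 72.0]
eef_rot: [0.642, 0.766, 0.001, 0.001]
force: [-0.0, 0.9, 5.7]
gripper_width: 24.6
gripper_force: 99.6
```

Request:
jog_arm:
  motion: "2 0 0.1 0.011 0 0 0; 2 0 0.1 0.011 0 0 0; 2 0 0.1 0.011 0 0 0; 2 0 0.1 0.011 0 0 0"

```text
t: 14.9
position: [489.7, -181.0, 71.6]
eef_rot: [0.642, 0.766, 0.001, 0.001]
force: [0.7, 0.2, 7.3]
gripper_width: 24.8
gripper_force: 99.6
```

Request:
jog_arm:
  motion: "2 0 0.1 0.006 0 0 0; 2 0 0.1 0.006 0 0 0; 2 0 0.1 0.006 0 0 0"

```text
t: 15.2
position: [492.6, -180.5, 71.4]
eef_rot: [0.642, 0.766, 0.001, 0.001]
force: [1.4, 0.8, 6.8]
gripper_width: 24.6
gripper_force: 99.5
```

Request:
jog_arm:
  motion: "2 0 0.1 0.007 0 0 0; 2 0 0.1 0.007 0 0 0; 2 0 0.1 0.007 0 0 0"

```text
t: 15.5
position: [495.4, -179.9, 71.1]
eef_rot: [0.642, 0.766, 0.001, 0.001]
force: [1.0, -0.6, 5.1]
gripper_width: 24.7
gripper_force: 99.5
```

Request:
jog_arm:
  motion: "2 0 0.1 0.013 0 0 0; 2 0 0.1 0.013 0 0 0; 2 0 0.1 0.012 0 0 0"

```text
t: 15.8
position: [498.4, -179.4, 70.8]
eef_rot: [0.642, 0.766, 0.001, 0.001]
force: [-0.4, 1.9, 6.4]
gripper_width: 24.3
gripper_force: 99.6
```

Request:
jog_arm:
  motion: "2 0 0.1 0.01 0 0 0; 2 0 0.1 0.01 0 0 0; 2 0 0.1 0.01 0 0 0; 2 0 0.1 0.01 0 0 0"

```text
t: 16.2
position: [502.4, -178.7, 70.4]
eef_rot: [0.642, 0.766, 0.001, 0.001]
force: [0.6, 1.0, 5.9]
gripper_width: 24.5
gripper_force: 99.6
```

Request:
jog_arm:
  motion: "2 0 0.1 0.01 0 0 0; 2 0 0.1 0.01 0 0 0; 2 0 0.1 0.01 0 0 0"

```text
t: 16.5
position: [505.4, -178.2, 70.1]
eef_rot: [0.642, 0.766, 0.001, 0.001]
force: [0.6, 1.1, 6.6]
gripper_width: 24.3
gripper_force: 99.6
```

Request:
jog_arm:
  motion: "2 0 0.1 0.008 0 0 0; 2 0 0.1 0.008 0 0 0; 2 0 0.1 0.008 0 0 0"

```text
t: 16.8
position: [507.8, -177.8, 70.0]
eef_rot: [0.643, 0.766, 0.0, 0.001]
force: [-0.9, 1.2, 9.7]
gripper_width: 24.5
gripper_force: 99.9
```

Request:
jog_arm:
  motion: "2 0 0.05 -0.03 0 0 0; 2 0 0.1 -0.01 0 0 0; 2 0 0.1 0 0 0 0"

```text
t: 17.1
position: [509.8, -177.4, 70.1]
eef_rot: [0.643, 0.766, 0.0, 0.0]
force: [-0.5, 0.8, 6.8]
gripper_width: 24.6
gripper_force: 99.5
```

Request:
jog_arm:
  motion: "2 0 0.1 0 0 0 0; 2 0 0.1 0 0 0 0; 2 0 0.1 0 0 0 0; 2 0 0.1 0 0 0 0"

```text
t: 17.5
position: [513.7, -176.7, 70.1]
eef_rot: [0.643, 0.766, 0.0, 0.0]
force: [0.6, 1.2, 5.6]
gripper_width: 24.5
gripper_force: 99.6
```

Request:
jog_arm:
  motion: "2 0 0.1 0.002 0 0 0; 2 0 0.1 0.002 0 0 0; 2 0 0.1 0 0 0 0; 2 0 0.1 0 0 0 0"

```text
t: 17.9
position: [517.7, -176.0, 70.1]
eef_rot: [0.643, 0.766, 0.0, 0.0]
force: [-1.3, 0.9, 7.3]
gripper_width: 24.9
gripper_force: 99.7
```

Request:
jog_arm:
  motion: "2 0 0.1 -0.005 0 0 0; 2 0 0.1 0 0 0 0; 2 0 0.1 0 0 0 0; 2 0 0.1 0 0 0 0"

```text
t: 18.3
position: [521.6, -175.3, 70.1]
eef_rot: [0.643, 0.766, 0.0, 0.0]
force: [-0.0, 1.9, 6.8]
gripper_width: 24.6
gripper_force: 99.6
```

Request:
jog_arm:
  motion: "2 0 0.1 -0.005 0 0 0; 2 0 0.1 0 0 0 0; 2 0 0.1 0 0 0 0; 2 0 0.1 0 0 0 0"

```text
t: 18.7
position: [525.5, -174.6, 70.1]
eef_rot: [0.643, 0.766, -0.0, 0.0]
force: [-0.7, 1.2, 5.9]
gripper_width: 24.9
gripper_force: 99.6
```

Request:
jog_arm:
  motion: "2 0 0.1 0 0 0 0; 2 0 0.1 0 0 0 0; 2 0 0.1 0 0 0 0; 2 0 0.1 -0.005 0 0 0"

```text
t: 19.1
position: [529.3, -173.9, 70.1]
eef_rot: [0.643, 0.766, -0.0, -0.0]
force: [-1.0, 0.1, 6.3]
gripper_width: 24.6
gripper_force: 99.5
```

Request:
jog_arm:
  motion: "2 0 0.1 -0.003 0 0 0; 2 0 0.1 -0.006 0 0 0; 2 0 0.1 -0.008 0 0 0"

```text
t: 19.4
position: [531.5, -173.6, 70.2]
eef_rot: [0.643, 0.766, -0.001, -0.001]
force: [-1.6, 1.7, 7.5]
gripper_width: 24.6
gripper_force: 99.7
```

Request:
jog_arm:
  motion: "2 0 0.1 -0.014 0 0 0; 2 0 0.1 -0.013 0 0 0; 2 0 0.1 -0.012 0 0 0"

```text
t: 19.7
position: [534.4, -173.0, 70.5]
eef_rot: [0.643, 0.766, -0.001, -0.001]
force: [-1.6, 0.5, 6.0]
gripper_width: 24.5
gripper_force: 99.6
```

Request:
jog_arm:
  motion: "2 0 0.1 -0.01 0 0 0; 2 0 0.1 -0.01 0 0 0; 2 0 0.1 -0.01 0 0 0; 2 0 0.1 -0.01 0 0 0"

```text
t: 20.1
position: [538.3, -172.3, 70.9]
eef_rot: [0.643, 0.766, -0.001, -0.001]
force: [-1.8, 0.4, 6.7]
gripper_width: 24.5
gripper_force: 99.6
```

Request:
jog_arm:
  motion: "2 0 0.1 -0.011 0 0 0; 2 0 0.1 -0.01 0 0 0; 2 0 0.1 -0.011 0 0 0; 2 0 0.1 -0.01 0 0 0; 2 0 0.1 -0.011 0 0 0"

```text
t: 20.6
position: [543.2, -171.4, 71.4]
eef_rot: [0.643, 0.766, -0.001, -0.001]
force: [-1.6, 0.3, 6.1]
gripper_width: 24.6
gripper_force: 99.5
```

Request:
jog_arm:
  motion: "2 0 0.1 -0.01 0 0 0; 2 0 0.1 -0.01 0 0 0; 2 0 0.1 -0.01 0 0 0; 2 0 0.1 -0.01 0 0 0; 2 0 0.1 -0.01 0 0 0; 2 0 0.1 -0.01 0 0 0"

```text
t: 21.2
position: [549.1, -170.4, 72.0]
eef_rot: [0.643, 0.766, -0.001, -0.001]
force: [-3.0, -0.4, 6.1]
gripper_width: 24.5
gripper_force: 99.5
```

Request:
jog_arm:
  motion: "2 0 0.1 -0.01 0 0 0; 2 0 0.1 -0.01 0 0 0; 2 0 0.1 -0.01 0 0 0; 2 0 0.1 -0.01 0 0 0; 2 0 0.1 -0.01 0 0 0; 2 0 0.1 -0.01 0 0 0"

```text
t: 21.8
position: [555.0, -169.4, 72.6]
eef_rot: [0.643, 0.766, -0.001, -0.001]
force: [-1.3, 0.2, 5.1]
gripper_width: 25.0
gripper_force: 99.5
```

Request:
jog_arm:
  motion: "2 0 0.1 -0.007 0 0 0; 2 0 0.1 -0.008 0 0 0; 2 0 0.1 -0.009 0 0 0; 2 0 0.1 -0.01 0 0 0; 2 0 0.1 -0.01 0 0 0"

```text
t: 22.3
position: [559.9, -168.5, 73.1]
eef_rot: [0.643, 0.766, -0.001, -0.001]
force: [-1.2, 1.7, 5.6]
gripper_width: 24.3
gripper_force: 99.5
```

Request:
jog_arm:
  motion: "2 0 0.1 -0.009 0 0 0; 2 0 0.1 -0.01 0 0 0; 2 0 0.1 -0.009 0 0 0; 2 0 0.1 -0.009 0 0 0; 2 0 0.1 -0.009 0 0 0"

```text
t: 22.8
position: [564.8, -167.6, 73.6]
eef_rot: [0.643, 0.766, -0.001, -0.001]
force: [-0.8, 0.4, 6.3]
gripper_width: 24.6
gripper_force: 99.6
```

Request:
jog_arm:
  motion: "2 0 0.1 -0.009 0 0 0; 2 0 0.1 -0.009 0 0 0; 2 0 0.1 -0.008 0 0 0"

```text
t: 23.1
position: [567.9, -167.1, 73.8]
eef_rot: [0.643, 0.766, -0.001, -0.001]
force: [-0.4, 0.7, 5.8]
gripper_width: 24.5
gripper_force: 99.6
```

Request:
jog_arm:
  motion: "2 0 0.1 -0.007 0 0 0; 2 0 0.1 -0.003 0 0 0; 2 0 0.1 0 0 0 0"

```text
t: 23.4
position: [571.2, -166.5, 74.0]
eef_rot: [0.643, 0.766, -0.0, -0.0]
force: [-1.0, 1.0, 5.8]
gripper_width: 24.8
gripper_force: 99.6
```

Request:
jog_arm:
  motion: "2 0 0.1 0 0 0 0; 2 0 0.1 0 0 0 0; 2 0 0.1 0 0 0 0; 2 0 0.1 0 0 0 0; 2 0 0.1 0 0 0 0"

```text
t: 23.9
position: [576.4, -165.5, 74.1]
eef_rot: [0.643, 0.766, -0.0, -0.0]
force: [-0.9, 1.1, 5.8]
gripper_width: 24.3
gripper_force: 99.5
```

Request:
jog_arm:
  motion: "2 0 0.1 0.001 0 0 0; 2 0 0.1 0.001 0 0 0; 2 0 0.1 0.001 0 0 0; 2 0 0.1 0 0 0 0; 2 0 0.1 0 0 0 0; 2 0 0.1 0 0 0 0; 2 0 0.1 0 0 0 0; 2 0 0.1 0 0 0 0; 2 0 0.1 0 0 0 0; 2 0 0.1 0 0 0 0"

```text
t: 24.9
position: [586.2, -163.8, 74.1]
eef_rot: [0.643, 0.766, -0.0, -0.0]
force: [-0.4, 1.1, 5.9]
gripper_width: 24.5
gripper_force: 99.5
```

Request:
jog_arm:
  motion: "2 0 0.1 0 0 0 0; 2 0 0.1 0 0 0 0; 2 0 0.1 0 0 0 0; 2 0 0.1 0 0 0 0; 2 0 0.1 0 0 0 0; 2 0 0.1 0 0 0 0; 2 0 0.1 0 0 0 0; 2 0 0.1 0 0 0 0; 2 0 0.1 0 0 0 0; 2 0 0.1 0 0 0 0; 2 0 0.1 0 0 0 0; 2 0 0.1 0 0 0 0; 2 0 0.05 0 0 0 0; 2 0 0.05 0 0 0 0; 2 0 0 0 0 0 0"

```text
t: 26.4
position: [599.1, -161.5, 74.1]
eef_rot: [0.643, 0.766, -0.0, -0.0]
force: [-0.9, 1.3, 5.4]
gripper_width: 24.3
gripper_force: 99.5
```

Run:
```python
from h import *
c=cam('wrist');cv2.imwrite('pics/w3.png',c['bgr'])
h=cv2.cvtColor(c['bgr'],cv2.COLOR_BGR2HSV);H,s,v=[h[...,i].astype(int) for i in range(3)]
z=22;u=np.array([np.cos(np.radians(10)),np.sin(np.radians(10))])
for name,m in[('red',((H<6)|(H>174))&(s>170)&(v>100)),('blue',(H>100)&(H<125)&(s>150))]:
    n,l,st,ce=cv2.connectedComponentsWithStats(m.astype(np.uint8))
    for i in range(1,n):
        if st[i,4]>15:
            print(name,st[i],ce[i].round(1))
            for y in np.linspace(st[i,1]+1,st[i,1]+st[i,3]-2,5).astype(int):
                xs=np.where(l[y]==i)[0]
                if len(xs):
                    o=onz(c,[[xs.min(),y],[xs.max()+1,y]],z if name=='red' else z+11);print(y,(o[:,:2]@u).round(1),(o[:,:2]@u).mean().round(1),o.mean(0).round(0))
```

```text
red [253 162   8  14  91] [256.9 168. ]
163 [527.3 531. ] 529.2 [ 556. -108.   22.]
165 [527.7 531. ] 529.3 [ 557. -109.   22.]
168 [527.6 530.9] 529.3 [ 557. -111.   22.]
171 [527.5 530.8] 529.2 [ 557. -112.   22.]
174 [527.9 530.8] 529.3 [ 558. -113.   22.]
blue [ 222  175   48   53 2235] [245.9 200.6]
176 [519.3 533.5] 526.4 [ 554. -113.   33.]
188 [515.2 535.5] 525.4 [ 554. -119.   33.]
201 [515.2 535.7] 525.4 [ 555. -124.   33.]
213 [515.2 535.4] 525.3 [ 556. -130.   33.]
226 [517.9 530. ] 524.0 [ 556. -136.   33.]
blue [186 474  22   6  49] [195.8 475.6]
475 [472.9 487.2] 480.0 [ 541. -305.   33.]
475 [472.9 487.2] 480.0 [ 541. -305.   33.]
476 [474.7 485.1] 479.9 [ 541. -306.   33.]
477 [474.5 484.3] 479.4 [ 541. -307.   33.]
478 [475.  480.9] 478.0 [ 540. -309.   33.]
```

View pics/w3.png

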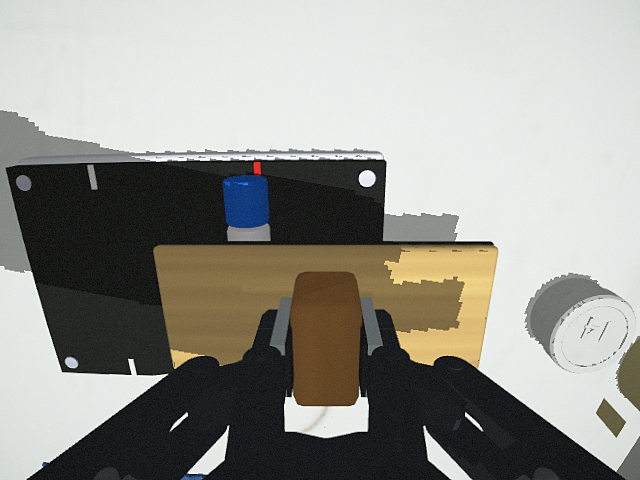

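The wrist view shows the cap at (246,200), lying left of the red line at (257,168). By measurement the tube has about 3–4 mm still to go.

Request:
jog_arm:
  motion: "2 0 0.05 0.001 0 0 0; 2 0 0.1 0.001 0 0 0; 2 0 0.1 0 0 0 0; 2 0 0.1 0 0 0 0; 2 0 0.1 0 0 0 0; 2 0 0.1 0 0 0 0; 2 0 0.1 0 0 0 0; 2 0 0.05 0 0 0 0; 2 0 0 0 0 0 0"

```text
t: 27.35
position: [606.0, -160.3, 74.0]
eef_rot: [0.643, 0.766, -0.0, -0.0]
force: [-0.8, 1.3, 5.2]
gripper_width: 24.4
gripper_force: 99.5
```

```bash
cat > m.py <<'E'
from h import *
u=np.array([np.cos(np.radians(10)),np.sin(np.radians(10))])
for n,z in(('wrist',20.5),('wrist',22),('top',21.8)):
    c=cam(n);h=cv2.cvtColor(c['bgr'],cv2.COLOR_BGR2HSV);H,s,v=[h[...,i].astype(int) for i in range(3)]
    for name,m in[('red',((H<6)|(H>174))&(s>150)&(v>90)),('blue',(H>100)&(H<125)&(s>150))]:
        k,l,st,ce=cv2.connectedComponentsWithStats(m.astype(np.uint8))
        for i in range(1,k):
            if st[i,4]>=5:
                w=onz(c,[ce[i]],z)[0]
                if not(540<w[0]<600 and -230<w[1]<-90):continue
                R=[]
                for y in range(st[i,1]+2,st[i,1]+st[i,3]-1):
                    xs=np.where(l[y]==i)[0]
                    if len(xs): R.append((onz(c,[[xs.min(),y],[xs.max()+1,y]],z if name=='red' else z+(11 if n=='wrist' else 10))[:,:2]@u))
                R=np.array(R);print(n,z,name,st[i],np.median(R,0).round(1) if len(R) else '',np.median(R.mean(1)).round(2) if len(R) else '')
E
python3 m.py
```

```text
wrist 20.5 red [239 162   7  13  88] [527.2 530.5] 528.88
wrist 20.5 blue [ 215  175   47   53 2229] [518.5 538.9] 528.65
wrist 20.5 blue [201 356   7   1   7]  
wrist 22 red [239 162   7  13  88] [527.6 530.8] 529.22
wrist 22 blue [ 215  175   47   53 2232] [518.9 539.2] 529.01
wrist 22 blue [201 356   7   1   7]  
wrist 22 blue [219 365   6   2   6]  
top 21.8 blue [345 246  12  13  96] [529.9 525.8] 527.82
```

Request:
jog_arm:
  motion: "2 0 0 -0.03 0 0 0; 2 0 0 -0.05 0 0 0; 2 0 0 -0.05 0 0 0; 2 0 0 -0.1 0 0 0; 2 0 0 -0.2 0 0 0; 2 0 0 -0.5 0 0 0; 2 0 0 -1 0 0 0; 2 0 0 -1.2 0 0 0; 2 0 0 -0.8 0 0 0; 2 0 0 0 0 0 0; 2 0 0 0 0 0 0"

```text
t: 28.6
position: [606.2, -160.4, 113.5]
eef_rot: [0.643, 0.766, 0.0, 0.0]
force: [-0.3, -0.1, -1.9]
gripper_width: 24.5
gripper_force: 98.4
```

```bash
python3 m.py; python3 -c "
from h import *
s=state();print({k:np.round(s[k],4) for k in['position','eef_rot','force','t']})"
```

```text
wrist 20.5 red [253 152   7  11  66] [527.  530.4] 528.72
wrist 20.5 blue [ 234  163   39   43 1490] [518.2 538.6] 528.42
wrist 22 red [254 153   6  11  65] [527.4 530.8] 529.09
wrist 22 blue [ 235  164   38   43 1493] [518.7 538.8] 528.72
wrist 22 blue [275 230   1   5   5] [539.1 539.7] 539.38
top 21.8 blue [346 245  10  13  92] [531.8 528. ] 529.9
{'position': array([ 605.6026, -160.3524,  112.511 ]), 'eef_rot': array([ 6.426e-01,  7.662e-01, -3.000e-04, -4.000e-04]), 'force': array([ 0.0245, -0.3719, -2.1466]), 't': np.float64(28.75)}
```

The tube stayed on the red line. Now I return the board.

Request:
jog_arm:
  motion: "2 0 0 0 0 0 0.03; 2 0 -1.5 0 0 0 0; 2 0 -2.5 0 0 0 0; 2 0 -3 0 0 0 0; 2 0 -3 0 0 0 0; 2 0 -2.2 0 0 0 0; 2 -1.4 -1.2 0 0 0 0; 2 -2.6 0 0 0 0 0; 2 -3 0 0 0 0 0; 2 -3 0 0 0 0 0; 2 -3 0 0 0 0 0; 2 -3 0 0 0 0 0; 2 -2.5 0 0 0 0 0; 2 -2 0 0 0 0 0; 2 -1.5 0 0 0 0 0; 2 0 0 0 0 0 0; 2 0 0 0 0 0 0; 2 0 0 0 0 0 0"

```text
t: 30.55
position: [505.3, -395.3, 112.6]
eef_rot: [0.653, 0.757, 0.0, -0.001]
force: [0.6, 1.0, -2.1]
gripper_width: 24.9
gripper_force: 98.5
```

Run:
```python
from h import *
s=state();print({k:np.round(s[k],4) for k in['position','eef_rot','force','t']})
c=cam('wrist');cv2.imwrite('pics/w4.png',c['bgr'])
```

```text
{'position': array([ 505.2715, -395.2856,  112.6464]), 'eef_rot': array([ 6.533e-01,  7.571e-01,  4.000e-04, -9.000e-04]), 'force': array([ 0.6448,  1.032 , -2.1345]), 't': np.float64(30.55)}
```

View pics/w4.png

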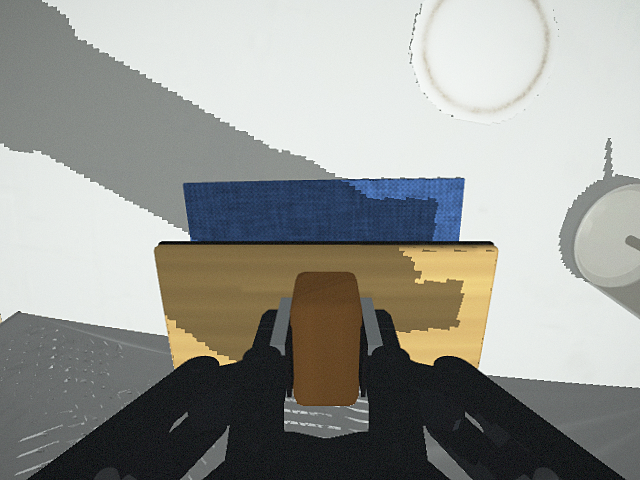

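The wrist view shows the board level, centred over the blue mat, with the mat's far edge at (185–465, 180).

Request:
jog_arm:
  motion: "2 -0.25 -0.1 1 0 0 0; 2 0 0 1.8 0 0 0; 2 0 0 1.8 0 0 0; 2 0 0 1.2 0 0 0; 2 0 0 0.7 0 0 0; 2 0 0 0.4 0 0 0; 2 0 0 0.2 0 0 0; 2 0 0 0.1 0 0 0; 2 0 0 0.1 0 0 0; 2 0 0 0 0 0 0; 2 0 0 0 0 0 0"

```text
t: 31.7
position: [504.8, -400.2, 40.3]
eef_rot: [0.654, 0.756, 0.0, 0.0]
force: [-0.5, -0.5, -1.4]
gripper_width: 24.4
gripper_force: 98.5
```

Request:
jog_arm:
  motion: "2 0.15 0 0.08 0 0 0; 2 0 0 0.08 0 0 0; 2 0 0 0.06 0 0 0; 2 0 0 0.05 0 0 0; 2 0 0 0 0 0 0; 2 0 0 0 0 0 0"

```text
t: 32.3
position: [504.4, -398.6, 37.2]
eef_rot: [0.654, 0.756, -0.0, -0.0]
force: [0.1, -0.3, -1.7]
gripper_width: 24.5
gripper_force: 98.5
```

Request:
jog_arm:
  motion: "2 0 0 0.04 0 0 0; 2 0 0 0.04 0 0 0; 2 0 0 0.03 0 0 0; 2 0 0 0 0 0 0; 2 0 0 0 0 0 0"

```text
t: 32.8
position: [504.5, -398.6, 36.8]
eef_rot: [0.654, 0.756, -0.0, 0.0]
force: [-1.4, 0.1, 5.7]
gripper_width: 24.3
gripper_force: 99.6
```

Request:
jog_arm:
  motion: "6 0 0 0 0 0 0; 6 0 0 0 0 0 0; 6 0 0 0 0 0 0; 6 0 0 0 0 0 0; 6 0 0 0 0 0 0; 6 0 0 0 0 0 0; 6 0 0 -0.5 0 0 0; 6 0 0 -1.5 0 0 0; 6 0 0 -2.5 0 0 0; 6 0 0 -3 0 0 0; 6 0 0 -3 0 0 0; 6 0 0 -3 0 0 0; 6 0 0 -1.5 0 0 0; 6 0 0 0 0 0 0; 6 0 0 0 0 0 0"

```text
t: 34.3
position: [503.9, -398.3, 185.8]
eef_rot: [0.654, 0.756, -0.0, -0.0]
force: [-0.1, 0.4, 0.5]
gripper_width: 59.8
gripper_force: 0.0
```

```bash
python3 m.py
python3 - <<'E'
from h import *
s=state();print({k:np.round(s[k],4) for k in['position','gripper_width','force','t']})
w=cam('wrist')['bgr'];T=cam('top')['bgr'][205:330,325:515]
a=cv2.resize(w,(400,300));b=cv2.resize(T,(400,263),interpolation=2)
im=np.zeros((300,800,3),np.uint8);im[:,:400]=a;im[:263,400:]=b;cv2.imwrite('pics/fin.png',im)
E
```

```text
wrist 20.5 red [464   0   5   6  29] [527.3 530.9] 529.09
wrist 22 red [465   0   6   6  29] [527.3 530.9] 528.77
top 21.8 blue [346 246  10  12  97] [531.  526.9] 528.92
{'position': array([ 503.3894, -397.8865,  184.3563]), 'gripper_width': np.float64(60.1472), 'force': array([-0.3388, -0.4613,  0.2301]), 't': np.float64(34.45)}
```

View pics/fin.png

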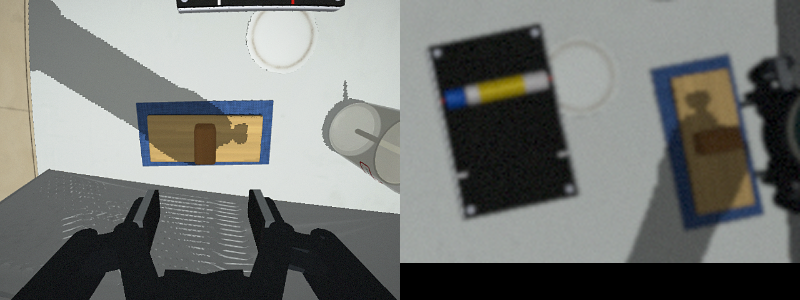

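The final picture shows the board flat on its mat (left panel, 147–262, 113–163) with the gripper open and clear. The tube lies on the red line (right panel, about (497,88)), with red showing at both of its ends.

```bash
python3 -c "
from rig import close_job
print(close_job())"
```

```text
the job is handed in; nothing more can be done
None
```

The job is handed in at about 34 s: the tube lies on the red line (within about 0.5 mm by camera), the board is flat on its blue mat and released, and the pressing force at my readings was about 6 to 9.6 N, except for one near 11.8 N at the bottom of the hollow.

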